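Dry-clamp a split painted panel with a wedge

TASK

The little landscape panel has come apart into three boards. Lay them on the clamp board painted side up so that the picture is whole again: tree board against the fence, sun board in the middle, tower board on the jaw's side, their ends in line and the sky to the back of the clamp, away from the end where the wedge goes in. Then slide the jaw up against them and drive the oak wedge, thin end first, from the front into the gap between jaw and stop until the joints are closed and all is tight; leave the red board and the pine block where they are.

Things in the scene. Friction and masses are not known exactly. Their poses are not given: they have to be found in the camera images.
- clamp_board: Fixed plywood base 120 (x) x 245 (y) x 12 mm with pine fence, sliding jaw and pine stop. Origin: centre of its underside; x to the back, y along the row to the fence, z up; bed at z = 12 mm. Fence: inner face at y = +98 mm, 76 mm long, 26 mm above the bed. Boards lie with their middles at x = +15 mm; closed up tight these are at y = +78, +38, -2 mm (tree, sun, tower).
- jaw_knob (a point): Oak knob, 22 mm thick, on the sliding jaw; this point is on its axis 45 mm above the bed (the knob spans 38 to 52). The pine jaw, 62 (x) x 32 (y) x 30 mm high, slides along the clamp board's y only (about 1 N) and stays put; its faces lie 16 mm either side of this point. It starts open at y = -55 to -51 mm (13 to 17 mm slack for the boards); with the boards closed up it is at y = -38 mm.
- wedge_mouth (a point): Front corner of the stop's face, on the bed: x = -16, y = -86 mm in the clamp board's frame. The stop is 52 mm long, 30 mm high; its face runs from here to the back and 12 mm towards the jaw, the wedge's own taper, so the gap is widest here. The wedge goes in to +x, flat face along the jaw. Tight, its origin is near x = -1, y = -68 mm, the butt 35 mm outside the mouth.
- tree_board: Left board of the landscape: oak board 62 (x) x 40 (y) x 20 mm, painted top with blue sky at its +x end, hills, a dark cypress tree, gilt line along its left (+y) edge and both ends. Origin: centre of its underside, z up out of the painted face.
- sun_board: Middle board of the landscape: same size, blue sky at its +x end, hills and a round yellow sun, gilt line at both ends only. Origin: centre of its underside.
- tower_board: Right board of the landscape: same size, blue sky at its +x end, hills, a pale tower and a house with red roofs, gilt line along its right (-y) edge and both ends. Origin: centre of its underside.
- wedge: Oak wedge lying on its side, ready to drive: 100 mm long (x), 30 mm tall (z), 40 mm thick at the butt (x = -50 mm), 16 mm at the thin end (x = +50 mm). Origin on the underside at half length, z up; flat face at y = +14 mm, sloping face from y = -26 mm (butt) to y = -2 mm (thin end). Pushed in with about 15 N it stays by friction.
- red_board: Board of another panel, not wanted: same size, dark red ground with a gilt lozenge and gilt lines along both long edges. Origin: centre of its underside.
- pine_block: Plain pine packing block, not wanted, 45 (x) x 90 (y) x 35 mm, on the left by the pile of papers (90 mm high, with a case on it up to 220 mm). Origin: centre of its underside.

How it is judged:
By the outcome, as a careful person would: the job done as asked, in the order asked, and still so for the second after the job is handed in, with the robot touching nothing.
It also fails if it takes over 120 s, if anything falls off the work surface, if the arm or the gripper's body presses on something with over 40 N, if the wrist force passes 120 N, or if a joint passes its speed limit or range.

ROBOT

A 7-joint arm with a two-finger parallel gripper is mounted at the origin on a cart in front of the work surface, level with it; the furniture and walls round the work are solid. World frame = base frame: x ahead of the robot, y to its left, z up, the work surface at z = 0. Lengths are in m, angles in rad, forces in N, time in s.
With the tool pointing down it reaches from about 0.375 to 0.925 m from the base axis. Payload 3.1 kg.
Tool frame: the origin (TCP) lies between the finger pads; the fingertips stand 19 mm ahead of it and the grasp point (between the pads) is the TCP; z points along the fingers, y is the line along which they close (so a half turn about z gives the same grasp; the last joint's range is limited). The gripper opens to 85 mm and grips with 20 to 120 N. Pads are 22 mm wide; open, the fingers measure 114 mm over their backs; the gripper's body (76 mm by 85 mm) begins 54 mm behind the grasp point. The pads swing forward as they close: fully open they stand 13 mm farther back than shut.
Start: joints at [-1.406, 0.383, 0.044, 1.598, -0.018, 1.161, -0.05], TCP at [0.169, 0.628, 0.25] pointing down, gripper open.
Joint ranges: [-2.61, 2.61], [-0.41, 2.15], [-1.48, 1.57], [0, 2.5], [-1.57, 4.71], [0.05, 1.97], [-2.85, 2.85]. Speed limits (rad/s): [2.79, 2.79, 3.14, 3.14, 3.14, 3.14, 3.14].

INTERFACE

Orientations are given as a unit quaternion [x, y, z, w].
In Python, from bench import move_ptp, movel, move_j, move_gripper, pause, inverse_kinematics, read_camera, camera_params, MotionError, sign_off, look_for, tip_of, read_time_s, read_qpos, read_joint_vel, read_effort, read_eef_pos, read_tcp_rot, read_ft_force, read_ft_torque, read_finger_gap, read_grasp_force gives the robot as it stands. Calls block until the motion is done:
- move_ptp(position, orientation): joint-space move of the TCP to a pose.
- movel(position, orientation=None, speed=0.15): straight line of the TCP; orientation=None keeps the orientation; speed is the mean speed in m/s.
- move_j(angles): joint-space move.
- move_gripper(opening, effort=None): finger opening in m; effort is the grip in N (None keeps the last); returns when the fingers have stopped.
- pause(seconds).
- inverse_kinematics(position, orientation): joint angles nearest the present ones, or None.
- read_camera(name): name is "scene" or "top" or "wrist"; returns the picture (400x640x3 uint8, red, green, blue); there is no depth.
- camera_params(name): a dict with "K" (3x3 intrinsics, pixels), "camera_from_world" (4x4, takes a point from world to camera coordinates). Camera axes: x right, y down, z forward; pixel columns grow to the right and rows downward; lengths in m; the calibration is good to about 2 mm. A picture is of the moment at which its call begins: read the wrist's pose just before it. camera_params takes no time and is no camera call; for the wrist camera it gives the pose at the moment of the call.
A pose or a line that the arm cannot do raises MotionError and nothing moves.
- sign_off(): hands the job in; it is judged then, once.
Trained networks look in the newest picture that a camera, given by its name, has taken for a name from the list of things; names that differ only in an ending like _2 or _b are one class to them, and where a whole thing is asked for, a point or a joint stands for the part that bears it (a point fixed in the world has none). Each returns a list of dicts, best first, with "confidence" (0 to 1); they miss things now and then, are a little off and sometimes report something else, mostly with a low value. They report only what shows in the picture. A call takes as long as a camera call.
- look_for(camera, name): "at" ([column, row] in pixels, amid what is visible of it).
- tip_of(camera, name): "at" ([column, row] in pixels: a listed point, or the origin of a listed thing).
Readings, each from a call of its own:
- read_time_s(): time.
- read_qpos(): joint angles.
- read_joint_vel(): joint speeds.
- read_effort(): joint torques, N m.
- read_eef_pos(): TCP position.
- read_tcp_rot(): TCP orientation.
- read_ft_force(): force on the tool from outside, world axes, zero at the start.
- read_ft_torque(): the same for the moment, N m.
- read_finger_gap(): finger opening in m.
- read_grasp_force(): force on a finger pad.
Only numpy, scipy, OpenCV 4.12 (cv2) and the standard library are available. Lean on these libraries where they do the work, as an engineer would, in place of code of your own. Each camera call takes 0.05 s, during which the arm holds its last target. There are 200 camera calls.

## Working session

There is one attempt and no reset: what is moved stays moved. The work goes in short steps, each a Python script; the robot and the scene stay as the last script left them, time stands still between calls to the robot, and variables do not carry over. Pictures are saved under pics/ and viewed, at most 17 in all, crops included, and the job is handed in when it is done.

```bash
mkdir -p pics; ls; cat > h.py <<'E'
import numpy as np, cv2
from bench import *
def ray(cam,uv):
    p=camera_params(cam);K=np.array(p["K"]);T=np.array(p["camera_from_world"])
    d=T[:3,:3].T@np.linalg.inv(K)@np.array([uv[0],uv[1],1.]);o=-T[:3,:3].T@T[:3,3]
    return o,d
def at_z(cam,uv,z):
    o,d=ray(cam,uv);return o+d*(z-o[2])/d[2]
def proj(cam,P):
    p=camera_params(cam);T=np.array(p["camera_from_world"]);P=np.atleast_2d(P)
    c=(T[:3,:3]@P.T).T+T[:3,3];q=(np.array(p["K"])@c.T).T;return q[:,:2]/q[:,2:]
def save(cam,name):
    im=read_camera(cam);cv2.imwrite(f"pics/{name}.png",np.ascontiguousarray(im[:,:,::-1]));return im
E
python3 - <<'E'
from h import *
np.set_printoptions(precision=3,suppress=True)
for c in("top","scene"):
    save(c,c+"0")
    o,d=ray(c,(320,200));print(c,o,d,camera_params(c)["K"])
    for n in "clamp_board jaw_knob wedge_mouth tree_board sun_board tower_board wedge red_board pine_block".split():
        r=look_for(c,n)[:2];t=tip_of(c,n)[:2]
        z={"jaw_knob":.057,"wedge_mouth":.012}.get(n,0)
        print(n,[(np.round(a["at"]),round(a["confidence"],2)) for a in r],[(np.round(a["at"]),round(a["confidence"],2),at_z(c,a["at"],z)) for a in t])
print(read_tcp_rot(),read_time_s())
E
```

```text
pics
top [0.316 0.131 1.294] [ 0.154  0.018 -0.988] [[439.524   0.    329.321]
 [  0.    439.524 196.505]
 [  0.      0.      1.   ]]
clamp_board [(array([417., 173.]), 0.86), (array([401., 227.]), 0.66)] [(array([417., 172.]), 0.88, array([ 0.613, -0.134,  0.   ]))]
jaw_knob [(array([439., 180.]), 0.81)] [(array([439., 177.]), 0.79, array([ 0.585, -0.187,  0.057]))]
wedge_mouth [(array([418., 170.]), 0.63)] [(array([431., 195.]), 0.69, array([ 0.539, -0.174,  0.012]))]
tree_board [(array([347., 229.]), 0.68), (array([417., 169.]), 0.41)] [(array([350., 234.]), 0.72, array([0.419, 0.065, 0.   ]))]
sun_board [(array([400., 226.]), 0.87), (array([339., 203.]), 0.36)] [(array([401., 226.]), 0.53, array([ 0.446, -0.086,  0.   ])), (array([233., 200.]), 0.24, array([0.511, 0.415, 0.   ]))]
tower_board [(array([252., 230.]), 0.72)] [(array([253., 232.]), 0.67, array([0.417, 0.35 , 0.   ]))]
wedge [(array([339., 200.]), 0.6)] [(array([344., 199.]), 0.58, array([0.522, 0.085, 0.   ]))]
red_board [(array([375., 205.]), 0.86)] [(array([374., 204.]), 0.85, array([ 0.512, -0.004,  0.   ]))]
pine
[... 570 characters left out ...]
ay([ 0.538, -0.182,  0.012])), (array([413., 259.]), 0.43, array([ 0.603, -0.151,  0.012]))]
tree_board [(array([287., 236.]), 0.6)] [(array([289., 239.]), 0.83, array([0.414, 0.082, 0.   ]))]
sun_board [(array([328., 263.]), 0.76), (array([412., 259.]), 0.64)] [(array([332., 270.]), 0.75, array([ 0.438, -0.079,  0.   ]))]
tower_board [(array([251., 192.]), 0.69)] [(array([249., 196.]), 0.54, array([0.418, 0.349, 0.   ]))]
wedge [(array([324., 217.]), 0.83)] [(array([327., 221.]), 0.63, array([0.539, 0.106, 0.   ]))]
red_board [(array([337., 241.]), 0.74)] []
pine_block [(array([270., 176.]), 0.56)] [(array([266., 181.]), 0.68, array([0.504, 0.421, 0.   ]))]
[ 0.131  0.991  0.    -0.   ] 1.9
```

```bash
python3 - <<'E'
import cv2
im=cv2.imread("pics/top0.png")
cv2.imwrite("pics/top0c.png",cv2.resize(im[110:270,200:480],(800,457),interpolation=cv2.INTER_CUBIC))
im=cv2.imread("pics/scene0.png")
cv2.imwrite("pics/scene0c.png",cv2.resize(im[120:320,200:480],(800,571),interpolation=cv2.INTER_CUBIC))
E
```

```text
(no output)
```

View pics/top0c.png

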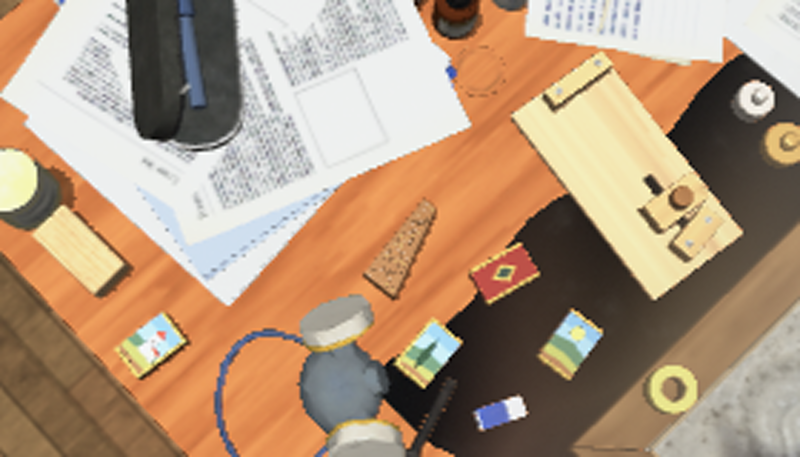

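View pics/scene0c.png

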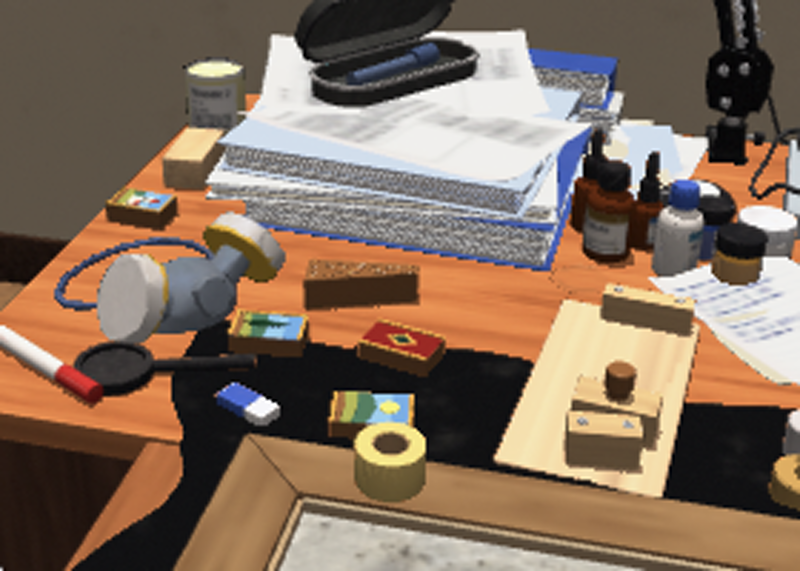

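The top view shows the clamp board turned so that its fence is up-left (crop 578,80) and its knob is at (683,197). The tree board (430,352) lies next to a blue-grey gadget, the sun board is at (571,343), the tower at (152,345) and the wedge at (402,250), thin end to the upper right. The scene view agrees. Next I'll take close views with the wrist camera.

```bash
cat >> h.py <<'E'
from scipy.spatial.transform import Rotation as R
def quat(th):
    y=np.array([np.cos(th),np.sin(th),0]);z=np.array([0,0,-1.])
    return R.from_matrix(np.c_[np.cross(y,z),y,z]).as_quat()
def best(pos,th):
    """orientation with tool y along +-th, nearest the middle of joint 7 / present joints"""
    c=[]
    for t in(th,th+np.pi):
        q=inverse_kinematics(list(pos),list(quat(t)))
        if q is not None:c.append((abs(q[6])+.3*np.abs(np.array(q)-read_qpos()).max(),t))
    return min(c)[1] if c else None
def go(pos,th,lin=False,speed=.15):
    (movel(list(pos),list(quat(th)),speed) if lin else move_ptp(list(pos),list(quat(th))))
E
python3 - <<'E'
from h import *
np.set_printoptions(precision=3,suppress=True)
def tri(a,b):
    o1,d1=ray("top",a);o2,d2=ray("scene",b)
    s=np.linalg.lstsq(np.c_[d1,-d2],o2-o1,rcond=None)[0];return o1+s[0]*d1,o2+s[1]*d2
print(tri((318,224),(286,206)),tri((328,264),(247,221.5)))
for i,p in enumerate([(.42,.30,.42),(.44,-.02,.42),(.56,-.15,.42)]):
    th=best(p,-np.pi/2);go(p,th);save("wrist",f"w{i}")
    np.savez(f"w{i}.npz",**{k:np.array(v) for k,v in camera_params("wrist").items()})
    print(th,read_time_s(),read_qpos(),[at_z("wrist",c,0)[:2] for c in((0,0),(640,0),(640,400),(0,400))],ray("wrist",(320,200)))
    for n in "clamp_board jaw_knob wedge_mouth tree_board sun_board tower_board wedge red_board".split():
        t=[a for a in tip_of("wrist",n) if a["confidence"]>.5][:1]
        z={"jaw_knob":.057,"wedge_mouth":.012}.get(n,0)
        for a in t:print(n,np.round(a["at"]),round(a["confidence"],2),at_z("wrist",a["at"],z))
E
```

```text
(array([0.441, 0.158, 0.048]), array([0.445, 0.156, 0.049])) (array([0.329, 0.126, 0.052]), array([0.327, 0.127, 0.052]))
1.5707963267948966 3.5917 [-0.945  0.017  0.246  1.689 -0.004  1.437  0.875] [array([ 0.166, -0.2  ]), array([0.162, 0.812]), array([0.987, 1.081]), array([ 0.992, -0.456])] (array([0.345, 0.3  , 0.542]), array([ 0.262,  0.014, -0.966]))
clamp_board [101. 253.] 0.9 [ 0.605 -0.132  0.   ]
jaw_knob [ 49. 251.] 0.87 [ 0.573 -0.18   0.057]
wedge_mouth [ 66. 222.] 0.85 [ 0.534 -0.177  0.012]
tree_board [188. 161.] 0.97 [0.419 0.065 0.   ]
sun_board [115. 166.] 0.97 [ 0.429 -0.072  0.   ]
tower_board [343. 165.] 0.57 [0.427 0.348 0.   ]
wedge [209. 220.] 0.8 [0.535 0.091 0.   ]
red_board [154. 207.] 0.59 [ 0.509 -0.012  0.   ]
1.5707963267948966 5.2583 [-0.7   -0.197  0.561  1.849  0.105  1.461  1.415] [array([ 0.188, -0.52 ]), array([0.184, 0.494]), array([1.01 , 0.765]), array([ 1.015, -0.777])] (array([ 0.366, -0.019,  0.543]), array([ 0.263,  0.014, -0.965]))
clamp_board [258. 244.] 0.87 [ 0.605 -0.133  0.   ]
jaw_knob [224. 240.] 0.77 [ 0.573 -0.182  0.057]
wedge_m
[... 217 characters left out ...]
.534 0.095 0.   ]
red_board [320. 196.] 0.9 [ 0.505 -0.013  0.   ]
-1.5707963267948966 7.8 [-0.866  0.393  1.398  1.579 -0.388  1.497 -1.022] [array([0.815, 0.352]), array([ 0.816, -0.661]), array([-0.009, -0.928]), array([-0.014,  0.613])] (array([ 0.636, -0.151,  0.543]), array([-0.263, -0.011, -0.965]))
clamp_board [313. 128.] 0.66 [ 0.621 -0.143  0.   ]
jaw_knob [337. 154.] 0.59 [ 0.581 -0.184  0.057]
wedge_mouth [332. 177.] 0.76 [ 0.535 -0.18   0.012]
tree_board [208. 234.] 0.75 [0.417 0.064 0.   ]
sun_board [277. 227.] 0.81 [ 0.433 -0.073  0.   ]
tower_board [ 67. 232.] 0.83 [0.422 0.344 0.   ]
wedge [186. 179.] 0.86 [0.528 0.093 0.   ]
red_board [243. 192.] 0.58 [ 0.504 -0.01   0.   ]
```

```bash
python3 - <<'E'
from h import *
np.set_printoptions(precision=3,suppress=True)
move_j([-0.7,-0.197,0.561,1.849,0.105,1.461,1.415])
ims=[]
for n,p in [("A",(.56,-.13,.24)),("B",(.41,.02,.24)),("C",(.40,.34,.22))]:
    go(p,np.pi/2)
    np.savez(f"{n}.npz",**{k:np.array(v) for k,v in camera_params("wrist").items()})
    ims.append(save("wrist",n)[:,:,::-1])
    print(n,read_time_s(),read_qpos(),[at_z("wrist",c,0)[:2] for c in((0,0),(640,0),(640,400),(0,400))])
    for m in "clamp_board jaw_knob wedge_mouth tree_board sun_board tower_board wedge".split():
        t=[a for a in tip_of("wrist",m) if a["confidence"]>.5][:1]
        z={"jaw_knob":.057,"wedge_mouth":.012}.get(m,0)
        for a in t:print(m,np.round(a["at"]),round(a["confidence"],2),at_z("wrist",a["at"],z))
E
```

```text
A 11.3 [-0.557  0.332  0.86   1.823 -0.281  1.111  1.974] [array([ 0.367, -0.464]), array([0.365, 0.215]), array([0.922, 0.397]), array([ 0.922, -0.638])]
clamp_board [311. 218.] 0.79 [ 0.611 -0.136  0.   ]
jaw_knob [268. 206.] 0.77 [ 0.579 -0.182  0.057]
wedge_mouth [273. 164.] 0.97 [ 0.538 -0.18   0.012]
tree_board [492.  57.] 0.79 [0.42  0.067 0.   ]
sun_board [360.  68.] 0.7 [ 0.432 -0.08   0.   ]
wedge [496. 162.] 0.87 [0.536 0.092 0.   ]
B 12.5583 [-1.048 -0.174  0.846  2.177  0.148  1.083  1.291] [array([ 0.217, -0.316]), array([0.218, 0.362]), array([0.773, 0.542]), array([ 0.771, -0.493])]
clamp_board [353. 189.] 0.75 [0.422 0.065 0.   ]
jaw_knob [152. 323.] 0.66 [ 0.578 -0.185  0.057]
wedge_mouth [172. 274.] 0.67 [ 0.535 -0.175  0.012]
tree_board [354. 188.] 0.94 [0.421 0.065 0.   ]
sun_board [241. 198.] 0.92 [ 0.433 -0.078  0.   ]
tower_board [577. 188.] 0.63 [0.42  0.347 0.   ]
wedge [368. 267.] 0.96 [0.53 0.09 0.  ]
C 14.175 [-1.26   0.188  0.536  1.95  -0.111  1.031  0.892] [array([0.212, 0.021]), array([0.215, 0.662]), array([0.739, 0.83 ]), array([ 0.734, -0.146])]
wedge_mouth [ 49. 268.] 0.56 [0.505 0.002 0.012]
tree_board [ 96. 202.] 0.92 [0.423 0.071 0.   ]
tower_board [324. 200.] 0.71 [0.42  0.349 0.   ]
wedge [128. 281.] 0.68 [0.53  0.091 0.   ]
```

View pics/A.png

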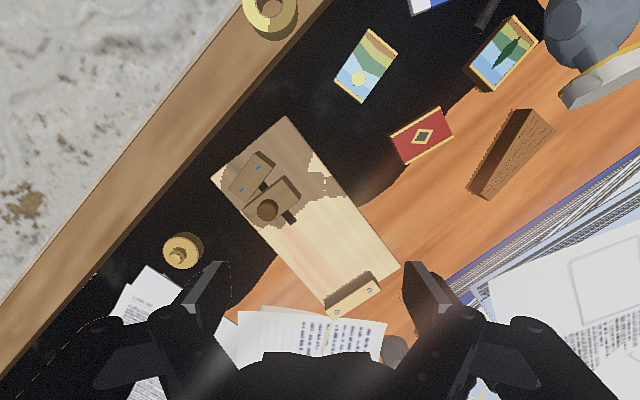

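View pics/B.png

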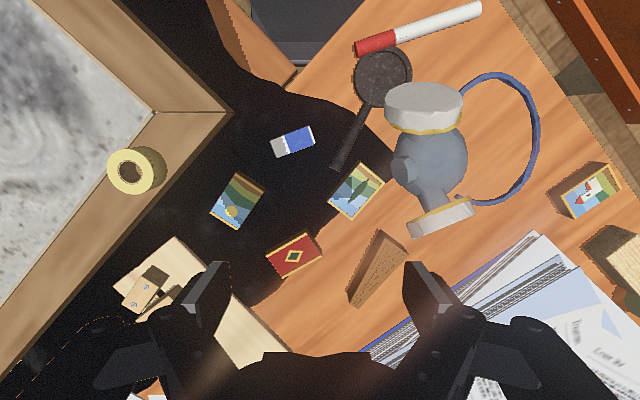

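View pics/C.png

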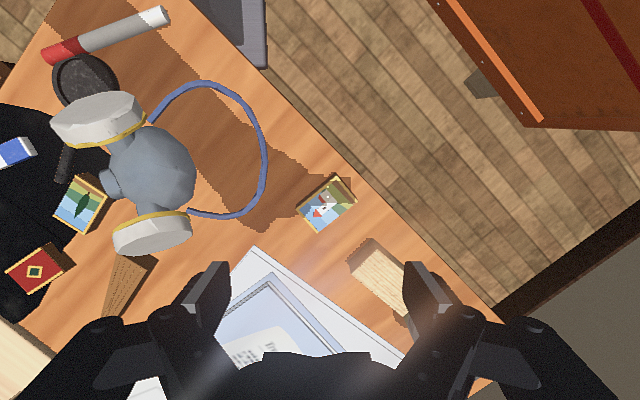

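A shows the clamp board with the knob at (268,208), stop (250,172) and fence (352,293). B shows tree (355,190) between the mask (430,160) and the red board, sun (237,200) and wedge (378,268). C shows the tower at (327,205), clear of other things. I'll enlarge these to read the corners.

```bash
python3 - <<'E'
import cv2,numpy as np
A,B,C=[cv2.imread(f"pics/{n}.png") for n in "ABC"]
def t(im,x,y,w=80,h=60):
    r=cv2.resize(im[y:y+h,x:x+w],(400,300),interpolation=cv2.INTER_CUBIC)
    for k in range(0,w,10):cv2.putText(r,str(x+k),(k*400//w,8),0,.3,(255,255,255));cv2.line(r,(k*400//w,8),(k*400//w,14),(255,255,255))
    for k in range(0,h,10):cv2.putText(r,str(y+k),(0,k*300//h+4),0,.3,(255,255,255));cv2.line(r,(22,k*300//h),(28,k*300//h),(255,255,255))
    return r
m=np.vstack([np.hstack([t(B,315,160),t(B,200,170)]),np.hstack([t(C,287,172),t(B,335,220,)])])
cv2.imwrite("pics/m1.png",m)
c=cv2.resize(A[105:325,200:410],None,fx=2.7,fy=2.7,interpolation=cv2.INTER_CUBIC)
for k in range(0,210,10):cv2.putText(c,str(200+k),(int(k*2.7),8),0,.3,(255,255,255));cv2.putText(c,str(105+k),(0,int(k*2.7)+3),0,.3,(255,255,255))
cv2.imwrite("pics/m2.png",c)
E
```

```text
(no output)
```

View pics/m1.png

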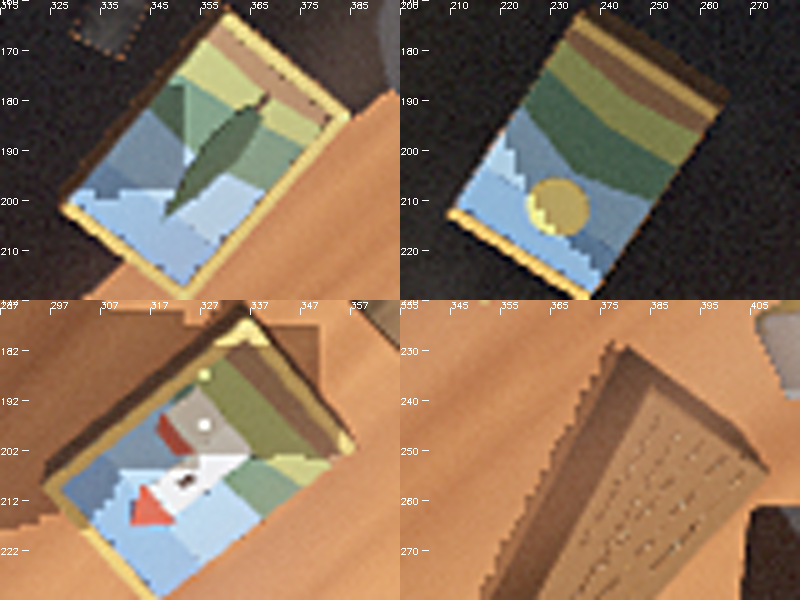

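View pics/m2.png

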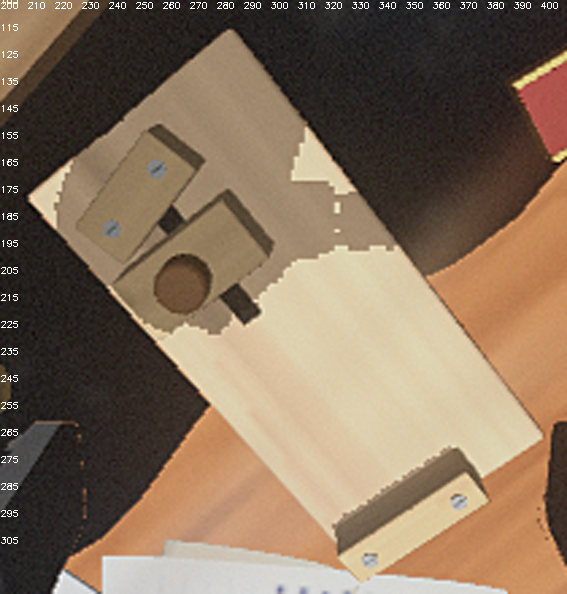

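Enlarged, the painted tops show all three boards with the sky at their lower-left image end (+X, −Y world), face up. The clamp board's bed corners read (285,116), (210,178) and (401,266). Now the poses.

```bash
cat >> h.py <<'E'
from scipy.optimize import least_squares
def unpix(f,uv,z):
    d=np.load(f+".npz");K=d["K"];T=d["camera_from_world"]
    r=T[:3,:3].T@np.linalg.inv(K)@np.array([uv[0],uv[1],1.]);o=-T[:3,:3].T@T[:3,3]
    return (o+r*(z-o[2])/r[2])[:2]
def fit2(loc,wor):
    loc=np.array(loc,float);wor=np.array(wor,float)
    lc,wc=loc.mean(0),wor.mean(0);a,b=loc-lc,wor-wc
    th=np.arctan2((a[:,0]*b[:,1]-a[:,1]*b[:,0]).sum(),(a*b).sum())
    M=np.array([[np.cos(th),-np.sin(th)],[np.sin(th),np.cos(th)]]);t=wc-M@lc
    return t,th,np.abs((M@loc.T).T+t-wor).max()
def cl(C,x,y):
    """clamp frame -> world xy"""
    c,s=np.cos(C[2]),np.sin(C[2]);return np.array([C[0]+c*x-s*y,C[1]+s*x+c*y])
E
python3 - <<'E'
from h import *
np.set_printoptions(precision=4,suppress=True)
b=[(-.031,.02),(-.031,-.02),(.031,-.02),(.031,.02)]
# order: back-left(far end,+y), ... +y is to image lower right
def board(n,f,top,right,bottom,left):
    w=[unpix(f,p,.02) for p in (right,top,left,bottom)];print(n,fit2(b,w))
board("tree","B",(360.6,162),(385,183.6),(352.4,218.6),(327.6,201.4))
board("sun","B",(235,173),(263.6,192),(237,229),(210,212.6))
board("tower","C",(337,176),(357.4,201.4),(318.6,232),(296,209.6))
pts=[((-.06,-.1225),(285.2,116.1),.012),((.06,-.1225),(210.4,178),.012),((-.06,.1225),(401.1,266.1),.012)]
f=pts+[((.053,.098),(325.2,309.8),.038),((-.023,.098),(370.4,279.8),.038)]
for P in(pts,f):
    t,th,e=fit2([p[0] for p in P],[unpix("A",p[1],p[2]) for p in P]);print("clamp",t,th,e)
    C=[*t,th];k=unpix("A",(268,208),.057+.0)
    kt=unpix("A",(200+182/2.7,105+283/2.7),.064);c,s=np.cos(th),np.sin(th)
    print("knob",[c*(v-t)[0]+s*(v-t)[1] for v in(k,kt)],[-s*(v-t)[0]+c*(v-t)[1] for v in(k,kt)],"mouth",cl(C,-.016,-.086),"org")
E
```

```text
tree (array([0.4209, 0.0671]), np.float64(-0.6798313202524047), np.float64(0.0027742115017940217))
sun (array([ 0.4336, -0.0777]), np.float64(-0.6240407830779932), np.float64(0.002035071833752844))
tower (array([0.4214, 0.3494]), np.float64(-0.8667297106680714), np.float64(0.0024580041620992366))
clamp [ 0.6151 -0.1372] -0.9103249853487833 0.002121412569244141
knob [np.float64(0.013461352465613249), np.float64(0.013039075191818614)] [np.float64(-0.05593073809689228), np.float64(-0.05572522937653884)] mouth [ 0.5374 -0.1773] org
clamp [ 0.6146 -0.1376] -0.9110281824490639 0.0025103271337381106
knob [np.float64(0.013517497761731816), np.float64(0.01309507607921799)] [np.float64(-0.05530073539607337), np.float64(-0.05509552367066052)] mouth [ 0.5368 -0.1777] org
```

```bash
cat >> h.py <<'E'
C=np.array([.6148,-.1380,-.911])
POSE=dict(tree=(.4209,.0671,-.680),sun=(.4336,-.0777,-.624),tower=(.4214,.3494,-.867))
E
python3 - <<'E'
from h import *
np.set_printoptions(precision=3,suppress=True)
for n,p in list(POSE.items())+[("clamp",(*cl(C,.015,0),C[2])),("wedge0",(*cl(C,-.12,-.068),C[2]+np.pi/2))]:
    for t in(p[2],p[2]+np.pi):
        print(n,t,inverse_kinematics([p[0],p[1],.25],list(quat(t))),inverse_kinematics([p[0],p[1],.03],list(quat(t))) is not None)
E
```

```text
tree -0.68 [-1.133 -0.134  0.839  2.136  0.112  1.097 -1.03 ] True
tree 2.461592653589793 [-0.99  -0.108  0.708  2.133  0.079  1.093  2.14 ] True
sun -0.624 [-1.016 -0.134  1.059  2.113  0.131  1.098 -0.644] True
sun 2.517592653589793 [-0.943 -0.114  0.996  2.112  0.108  1.095  2.518] True
tower -0.867 [-1.517  0.249  0.866  1.878 -0.212  1.109 -1.438] True
tower 2.274592653589793 [-1.173  0.197  0.457  1.865 -0.097  1.101  1.595] True
clamp -0.911 [-0.594  0.575  1.069  1.654 -0.53   1.234 -0.322] True
clamp 2.230592653589793 [-0.48   0.487  0.873  1.65  -0.396  1.192  2.716] True
wedge0 0.6597963267948965 [-1.016  0.156  1.212  2.002 -0.165  1.09   0.928] True
wedge0 3.8013889803846896 [-1.147  0.293  1.431  2.004 -0.324  1.117 -2.058] True
```

```bash
cat >> h.py <<'E'
def pick(p,z=.021,effort=40,up=.2):
    move_gripper(.085);go((p[0],p[1],.12),p[2]);go((p[0],p[1],z),p[2],True,.12)
    f=np.array(read_ft_force());move_gripper(0,effort)
    print("pick f",np.round(f,1),"gap",read_finger_gap(),"grip",read_grasp_force())
    go((p[0],p[1],up),p[2],True,.25);print("lifted",read_finger_gap(),read_grasp_force(),read_time_s())
def place(x,y,z=.0335,mid=None):
    w=cl(C,x,y);go((*w,.15),C[2]);go((*w,.045),C[2],True,.2)
    go((*w,z),C[2],True,.04);print("placed f",np.round(read_ft_force(),1),read_eef_pos())
    move_gripper(.085);go((*w,.2),C[2],True,.25);print(read_time_s(),np.round(read_qpos(),2))
E
python3 - <<'E'
from h import *
pick(POSE["tower"]);save("wrist","t1");place(.015,-.012);save("wrist","t2")
np.savez("t2.npz",**{k:np.array(v) for k,v in camera_params("wrist").items()})
E
```

```text
pick f [ 0.  -0.2 -0.1] gap 0.06110071764361328 grip 44.31675732135773
lifted 0.06080286148721443 43.705265522003174 18.7667
placed f [ 1.4 -0.3  1. ] [ 0.61547249 -0.15747517  0.03428602]
23.075 [-0.66  0.76  1.25  1.72 -0.77  1.24 -0.13]
```

View pics/t2.png

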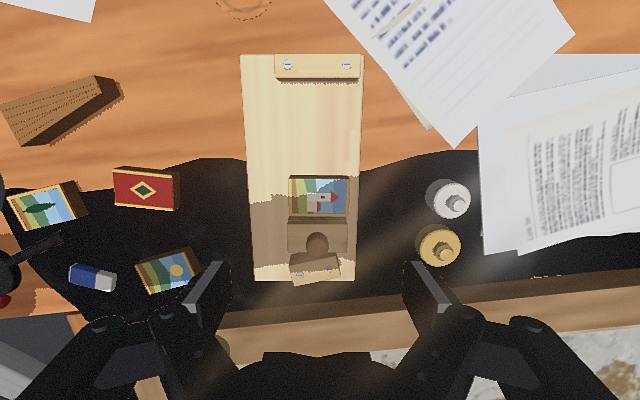

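The tower lies square on the bed in front of the jaw (289–350, 176–217), sky to the back. Refining the clamp pose from this view, then sun and a check of the tree's surroundings.

```bash
python3 - <<'E'
from h import *
np.set_printoptions(precision=4,suppress=True)
P=[((-.06,.1225),(240,55),.012),((.06,.1225),(364,55),.012),((-.06,-.1225),(254,281),.012),((.06,-.1225),(355,282),.012)]
t,th,e=fit2([p[0] for p in P],[unpix("t2",p[1],p[2]) for p in P]);print(t,th,e)
c,s=np.cos(th),np.sin(th)
for nm,uv,z in[("fenceL",(274,79),.038),("fenceR",(359,78),.038),("towUL",(288,176),.032),("towUR",(350,178),.032),("towLL",(289,217),.032),("towLR",(350,217),.032),("knob",(317,243),.064)]:
    v=unpix("t2",uv,z)-t;print(nm,[c*v[0]+s*v[1],-s*v[0]+c*v[1]])
im=cv2.imread("pics/t2.png");cv2.imwrite("pics/t2c.png",cv2.resize(im[45:290,225:380],(496,588),interpolation=cv2.INTER_CUBIC)[:, :])
pick(POSE["sun"]);place(.015,.032);save("wrist","t3")
np.savez("t3.npz",**{k:np.array(v) for k,v in camera_params("wrist").items()})
E
```

```text
[ 0.6143 -0.1384] -0.912717526331704 0.0019777452217342173
fenceL [np.float64(-0.023754446933822414), np.float64(0.09709586728295777)]
fenceR [np.float64(0.05136504872117844), np.float64(0.09805855290844123)]
towUL [np.float64(-0.014214870602269055), np.float64(0.009235979985490701)]
towUR [np.float64(0.04732954090455638), np.float64(0.007432151500130636)]
towLL [np.float64(-0.014289040728265078), np.float64(-0.03366361739086947)]
towLR [np.float64(0.04880687970842437), np.float64(-0.03341376875694759)]
knob [np.float64(0.014805671385839408), np.float64(-0.0487128481610394)]
pick f [-0.1  0.6  0.6] gap 0.060965657821377923 grip 43.13139081001282
lifted 0.06099929581596677 43.34734261035919 27.7083
placed f [ 0.5 -0.2  0.9] [ 0.6499 -0.1304  0.034 ]
30.95 [-0.46  0.57  0.82  1.64 -0.45  1.13 -0.43]
```

View pics/t3.png

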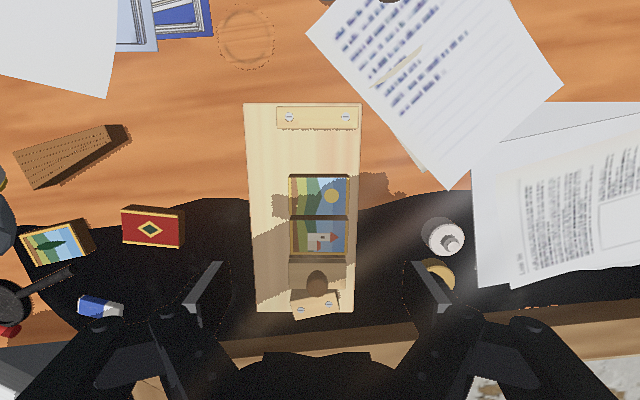

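Sun is in place beside the tower. The tree board's near end is hemmed in by the mask and the magnifier handle, so I'll grip it by its sides near the sky end, move it to the sun's old spot and regrip it by the ends.

```bash
sed -i 's/^C=.*/C=np.array([.6145,-.1382,-.912])/' h.py; python3 - <<'E'
from h import *
p=np.array(POSE["tree"]);d=np.array([np.cos(p[2]),np.sin(p[2])]);g=p[:2]+.019*d;th=p[2]+np.pi/2
move_gripper(.085)
th=min((th,th-np.pi),key=lambda t:abs(inverse_kinematics([*g,.13],list(quat(t)))[6]))
go((*g,.15),th);move_gripper(.050)
go((*g,.05),th,True);print(read_ft_force());go((*g,.0215),th,True,.06);print(read_ft_force(),read_eef_pos())
move_gripper(0,40);print("gap",read_finger_gap(),read_grasp_force())
go((*g,.12),th,True,.2);print("gap",read_finger_gap())
new=np.array([.435,-.08]);h=new+.019*d
go((*h,.10),th);go((*h,.0225),th,True,.1);print(read_ft_force());move_gripper(.06);go((*h,.12),th,True,.25)
pick((*new,p[2]));place(.015,.075);save("wrist","t4")
np.savez("t4.npz",**{k:np.array(v) for k,v in camera_params("wrist").items()})
E
```

```text
[-0.24941378  0.08180574  0.2187187 ]
[ 0.24325023 -0.06306965 -0.272645  ] [0.4354212  0.05495687 0.02117007]
gap 0.038886470872291544 40.90989410877228
gap 0.039200501298186606
[-0.56486716 -0.41141711  0.25388521]
pick f [-0.6 -0.4  0.1] gap 0.06099860522362776 grip 43.104432821273804
lifted 0.06077126896860246 43.36707830429077 41.45
placed f [ 0.9 -0.4  0.7] [ 0.6838255  -0.10431534  0.03414935]
44.7417 [-0.65  0.83  1.18  1.57 -0.79  1.29 -0.26]
```

View pics/t4.png

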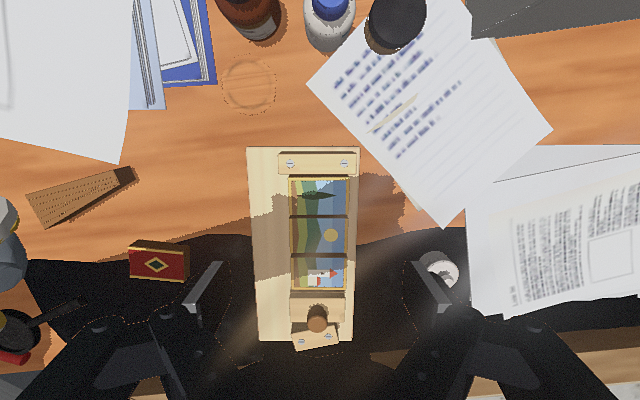

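Picture whole: tree, sun, tower in line with small gaps, sky to the back. Now the jaw.

```bash
cat >> h.py <<'E'
def fl(C=None):
    C=globals()["C"] if C is None else C
    f=np.array(read_ft_force());c,s=np.cos(C[2]),np.sin(C[2])
    return np.array([c*f[0]+s*f[1],-s*f[0]+c*f[1],f[2]])
def toC(p):
    v=np.array(p)[:2]-C[:2];c,s=np.cos(C[2]),np.sin(C[2]);return np.array([c*v[0]+s*v[1],-s*v[0]+c*v[1]])
E
python3 - <<'E'
from h import *
np.set_printoptions(precision=4,suppress=True)
th=C[2]+np.pi/2;w=cl(C,.015,-.052);z=.064
go((*w,.16),th);move_gripper(.05);go((*w,z),th,True,.1);print(fl())
move_gripper(0,25);print("gap",read_finger_gap(),fl())
y=-.052
while y<-.030:
    y+=.001 if y>-.044 else .002
    go((*cl(C,.015,y),z),th,True,.03);f=fl()
    if f[1]<-12:break
print("y cmd",y,"at",toC(read_eef_pos()),f)
move_gripper(.05);print(fl(),toC(read_eef_pos()))
w=read_eef_pos();go((w[0],w[1],.16),th,True,.2)
print(read_time_s());save("top","top1");r=save("wrist","t5")
np.savez("t5.npz",**{k:np.array(v) for k,v in camera_params("wrist").items()})
for cam in("top","wrist"):
  for m in("wedge","jaw_knob"):
    for a in tip_of(cam,m)[:1]:print(cam,m,a,at_z(cam,a["at"],0 if m=="wedge" else .057))
a=cv2.imread("pics/t5.png")
cv2.imwrite("pics/t5.png",a)
E
```

```text
[0.6312 0.0381 1.0059]
gap 0.020834045007756784 [-0.5217 -1.3394  5.0284]
y cmd -0.029999999999999978 at [ 0.0156 -0.0374] [ -3.0423 -10.0382  11.4064]
[ 0.0604 -0.3425  0.381 ] [ 0.0145 -0.0288]
53.625
top wedge {'at': [340.3, 199.3], 'confidence': 0.75} [0.5216 0.0948 0.    ]
wrist jaw_knob {'at': [345.8, 205.4], 'confidence': 0.68} [ 0.6133 -0.146   0.057 ]
```

View pics/t5.png

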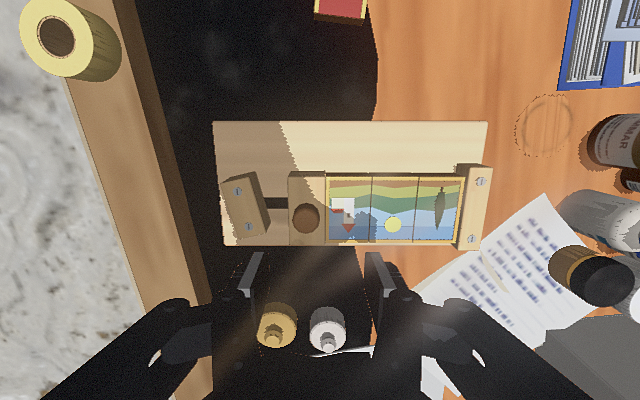

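The three boards are closed up between jaw and fence with the joints shut; the picture runs through. Now the wedge: close look for its exact pose.

```bash
python3 - <<'E'
from h import *
move_gripper(.085);go((.49,.08,.17),np.pi/2);im=save("wrist","t6")
np.savez("t6.npz",**{k:np.array(v) for k,v in camera_params("wrist").items()})
for a in tip_of("wrist","wedge")[:1]:print(a,at_z("wrist",a["at"],0))
x,y=240,130
r=cv2.resize(im[y:y+150,x:x+200,::-1],(800,600),interpolation=cv2.INTER_CUBIC)
for k in range(0,200,10):cv2.putText(r,str(x+k),(k*4,8),0,.3,(255,255,255))
for k in range(0,150,10):cv2.putText(r,str(y+k),(0,k*4+3),0,.3,(255,255,255))
cv2.imwrite("pics/t6c.png",r);print(read_time_s())
E
```

```text
{'at': [330.6, 231.9], 'confidence': 0.71} [0.53262433 0.09233196 0.        ]
55.5167
```

View pics/t6c.png

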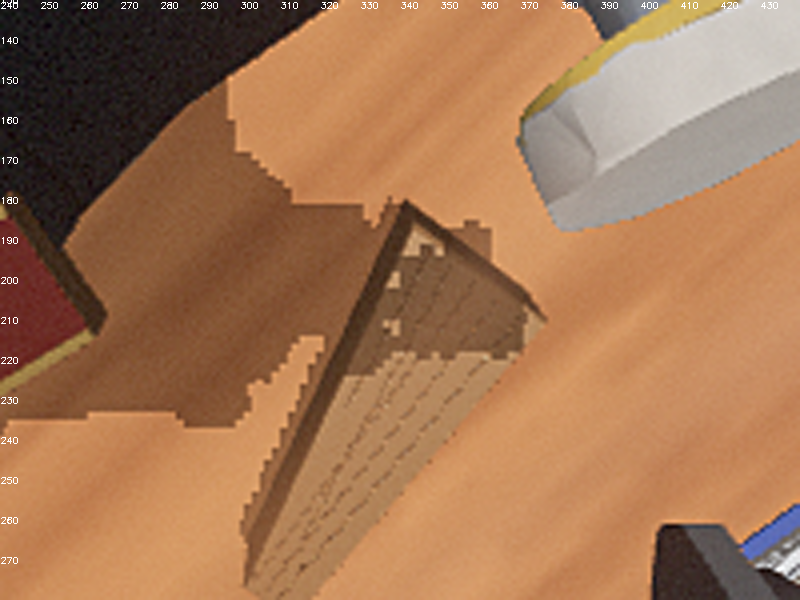

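The wedge top's corners read butt (343,186) and (376,210), thin end left (301,275). I'll grip it at mid-length, well clear of the mask, start it in the mouth, then push the butt.

```bash
python3 - <<'E'
from h import *
np.set_printoptions(precision=4,suppress=True)
w=[unpix("t6",u,.03) for u in((343,186.3),(376.2,210),(301.3,275.5))]
t,psi,e=fit2([(-.05,-.026),(-.05,.014),(.05,-.002)],w);print("wedge",t,psi,e)
if e<.004:
    th=psi+np.pi/2;d=np.array([np.cos(psi),np.sin(psi)]);n=np.array([-d[1],d[0]])
    g=t-.0013*n
    go((*g,.15),th);move_gripper(.06);go((*g,.05),th,True,.15);go((*g,.022),th,True,.06);print(read_ft_force())
    move_gripper(0,50);print("gap",read_finger_gap(),read_grasp_force())
    go((*g,.13),th,True,.2);print("gap",read_finger_gap(),read_time_s())
    q=C[2]+np.pi/2;y=-.0723
    go((*cl(C,-.085,y),.13),q);print(np.round(read_qpos(),2),fl(),read_time_s());save("wrist","t7")
E
```

```text
wedge [0.5305 0.0928] -0.6442141371001038 0.001470227868304752
[0.2433 0.1631 0.3263]
gap 0.028597946393975553 47.87670853373129
gap 0.028449094926763927 58.9583
[-0.66  0.43  0.96  2.05 -0.46  0.89  1.21] [-1.3115  1.2329 -0.4196] 59.8
```

View pics/t7.png

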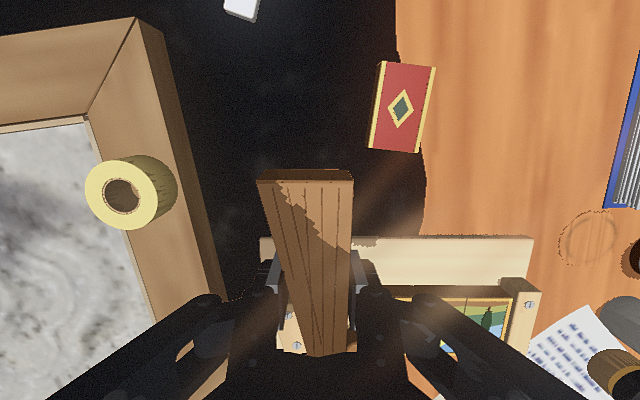

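The wedge is held with its flat face to the jaw side (right, columns 353–357), thin end towards the clamp. Starting it into the gap.

```bash
python3 - <<'E'
from h import *
np.set_printoptions(precision=4,suppress=True)
q=C[2]+np.pi/2;y=-.0723;z=.0355
go((*cl(C,-.085,y),z+.012),q,True,.2);go((*cl(C,-.085,y),z),q,True,.05);f0=fl();print(f0)
x=-.085
while x<-.0345:
    x+=.005;go((*cl(C,x,y),z),q,True,.06);f=fl()-f0
    if np.linalg.norm(f[:2])>6:print("contact",x,f);break
print(x,f,toC(read_eef_pos()),read_time_s())
move_gripper(.05);w=read_eef_pos();print(fl());go((w[0],w[1],.17),q,True,.2)
save("wrist","t8")
E
```

```text
[ 0.1927 -0.347   0.3345]
-0.030000000000000002 [-0.1109  0.7641 -0.9073] [-0.0295 -0.0724] 63.55
[ 0.3807 -0.972  -1.2429]
```

View pics/t8.png

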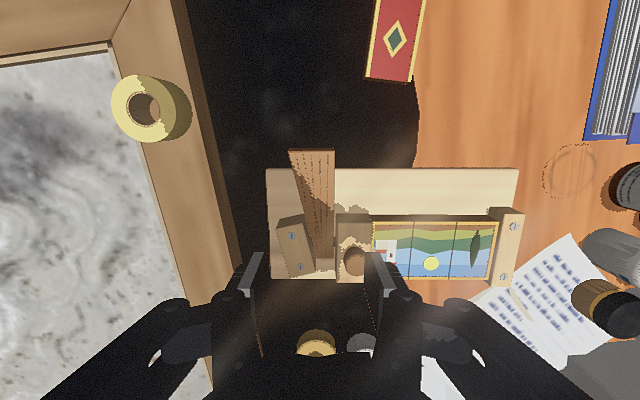

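The wedge sits started in the gap, flat face along the jaw. Now I'll push its butt with closed fingers.

```bash
python3 - <<'E'
from h import *
np.set_printoptions(precision=4,suppress=True)
q=C[2]+np.pi/2;y=-.070;z=.038
move_gripper(0,40)
go((*cl(C,-.11,y),.17),q,True,.25);go((*cl(C,-.11,y),z),q,True,.15);f0=fl();print(f0)
x=-.11
while x<-.020:
    x+=.003 if x<-.075 else .002
    go((*cl(C,x,y),z),q,True,.05);f=fl()-f0
    if x>-.078 and int(round(x*1000))%4==0:print(round(x,3),toC(read_eef_pos()),f)
    if f[0]<-24 or abs(f[1])>20:break
print(x,f,toC(read_eef_pos()),read_eef_pos(),read_time_s())
pause(.3);print(fl()-f0,toC(read_eef_pos()))
E
```

```text
[ 0.4015 -0.8597  0.9792]
-0.072 [-0.0718 -0.07  ] [-0.7569  1.2598 -1.3593]
-0.068 [-0.0684 -0.0696] [-2.0169  1.5319 -0.3348]
-0.064 [-0.0661 -0.0688] [-7.6347  3.465   2.8133]
-0.06 [-0.064  -0.0681] [-9.8215  3.9272  4.7124]
-0.056 [-0.0628 -0.0678] [-14.4588   3.6877   8.4106]
-0.052 [-0.0626 -0.0679] [-21.2868   2.7637  14.2643]
-0.048 [-0.0625 -0.068 ] [-26.9568   2.574   20.0615]
-0.047999999999999945 [-26.9568   2.574   20.0615] [-0.0625 -0.068 ] [ 0.5225 -0.1304  0.0364] 73.05
[-27.5751   3.1999  21.5497] [-0.0625 -0.068 ]
```

The push stalls at 27 N with the butt at about x = −51 mm, which is the expected tight position. Retreating and checking.

```bash
python3 - <<'E'
from h import *
q=C[2]+np.pi/2
go((*cl(C,-.095,-.070),.042),q,True,.1);go((*cl(C,-.095,-.070),.19),q,True,.25)
go((*cl(C,-.035,0),.26),q,True,.2);pause(.3)
im=save("wrist","t9");print(read_time_s(),read_ft_force())
x,y=200,120
cv2.imwrite("pics/t9c.png",cv2.resize(im[120:300,220:460,::-1],(800,600),interpolation=cv2.INTER_CUBIC))
for n in("wedge","jaw_knob"):
    for a in tip_of("wrist",n)[:1]:print(n,toC(at_z("wrist",a["at"],.012 if n=="wedge" else .057)))
E
```

```text
75.7917 [ 0.17382203 -0.04190536  0.60232236]
wedge [-0.00080683 -0.06771433]
jaw_knob [ 0.01156672 -0.03767845]
```

View pics/t9c.png

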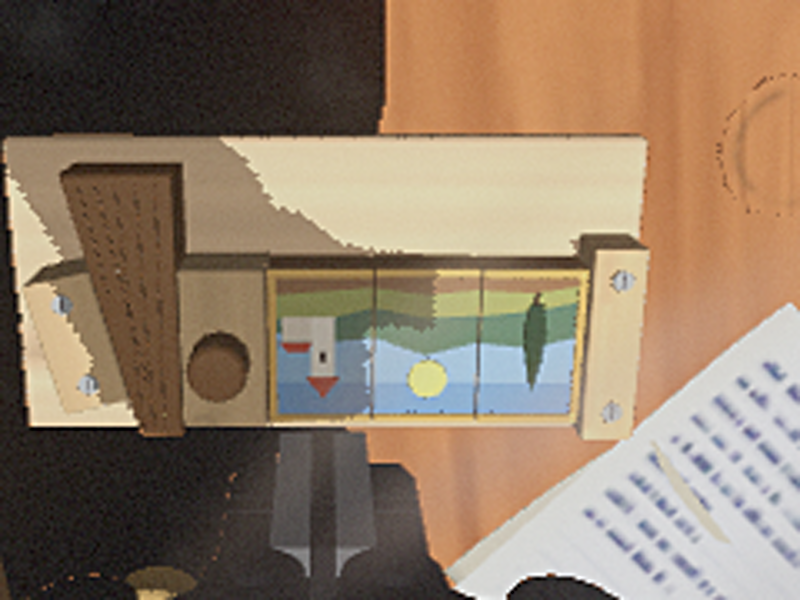

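The picture is whole: joints closed, ends in line, the wedge home between jaw and stop, and the robot clear of everything.

```bash
python3 -c "
from bench import *
print(sign_off())"
```

```text
the job is handed in; nothing more can be done
None
```

The job is done and handed in at about 76 s of the 120 s allowed: the tree, sun and tower boards are clamped with closed joints and the sky to the back, and the wedge is driven tight (about 27 N). I did not touch the red board or the pine block.

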